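# Offer up a clock door to its case hinge and hold it for the pin

## Robot

A 6-joint arm with a two-finger parallel gripper is mounted at the origin on the work surface. World frame = base frame: x ahead of the robot, y to its left, z up, the work surface at z = 0. Lengths are in m, angles in rad, forces in N, time in s.
With the tool pointing down it reaches from about 0.375 to 0.9 m from the base axis. Payload 3.1 kg.
Tool frame: the origin (TCP) lies between the finger pads; the fingertips stand robot.finger_overhang ahead of it and the grasp point (between the pads) lies 3 mm ahead of it (robot.finger_overhang is the distance from the TCP to the fingertips, in m); z points along the fingers, y is the line along which they close (so a half turn about z gives the same grasp; the last joint's range is limited). The gripper opens to 87 mm and grips with 3 to 60 N. Pads are 19 mm wide; open, the fingers measure 117 mm over their backs; the gripper's body (75 mm by 190 mm) begins 51 mm behind the grasp point.
Start: joints at [-1.478, 0.527, 1.433, -0, 1.181, -0.178], TCP at [0.167, -0.602, 0.245] pointing down, gripper open.
Joint ranges: [-3.08, 3.08], [-0.75, 2.2], [0.22, 2.44], [-1.43, 4.57], [0, 2.65], [-2.85, 2.85]. Speed limits (rad/s): [2.79, 2.79, 3.14, 3.14, 3.14, 3.14].

## Interface

Orientations are given as a unit quaternion [x, y, z, w].
In Python, from rig import get_obs, vision, hand_in, nets, robot gives the robot as it stands.
- The arm moves only by the tool apply_moves, never from a script. Its argument "series" is a list of rows, each an object with "offset": the shift along the world's x, y, z in cm, a list of three; "rot": the turn, a rotation vector about the world's x, y, z in degrees, a list of three. A call has 1 to 20 rows; each row is the pose to reach, as a shift and turn from the pose commanded when the call began; what a row does not reach only later rows make up. A row lasts 1/10 s, in which the tool goes at most 50 mm and 8.59 degrees, less where a joint would pass 70% of its speed; a pose out of reach is approached as far as the arm can. A call with a gripper value outside its range is refused whole. "hand" is the opening, from 0 (shut) to 1 (fully open), set as the call begins (left out, the last holds). The fingers move at their own pace and stop on an object; "newtons" is the grip in N (left out, the last holds). Time passes only in rows, so rows that repeat a pose let the fingers close. It gives the time, the measured TCP pose, the force, the opening and the grip force at its end, in the units of the state.
- get_obs(): the state, without advancing time (a new reading comes with each control period).
- vision.camera(name): name is "side" or "top"; returns the picture (400x640x3 uint8, red, green, blue); there is no depth.
- vision.calibration(name): a dict with "K" (3x3 intrinsics, pixels), "k1" (the pictures are not rectified: a ray, as slopes to the right and down, at radius r is drawn at 1 + k1 r^2 times it, then the intrinsics apply), "R" (3x3) and "t" (3): a world point X has camera coordinates R X + t. Camera axes: x right, y down, z forward; pixel columns grow to the right and rows downward; lengths in m; the calibration is good to about 2 mm. A picture is of the moment at which its call begins. calibration takes no time and is no camera call.
- hand_in(): hands the job in; it is judged then, once.
Trained networks look in the newest picture that a camera, given by its name, has taken for a name from the list of things; names that differ only in an ending like _2 or _b are one class to them, and where a whole thing is asked for, a point or a joint stands for the part that bears it (a point fixed in the world has none). Each returns a list of dicts, best first, with "conf" (0 to 1); they miss things now and then, are a little off and sometimes report something else, mostly with a low value. They report only what shows in the picture. A call takes as long as a camera call.
- nets.search_frame(camera, query): "centre" ([x, y, z] in m, in world coordinates, good to about 4 mm: the middle of the surface that is visible of it).
- nets.spot_point(camera, query): "centre" ([x, y, z] in m, in world coordinates, good to about 4 mm: a listed point, or the origin of a listed thing).
The state is a dict: "time": time; "q": joint angles; "joint_velocities": joint speeds; "joint_torque": joint torques, N m; "position": TCP position; "tool_rot": TCP orientation; "ft_force": force on the tool from outside, world axes, zero at the start; "moment": the same for the moment, N m; "grip_width": finger opening in m; "grip_force": force on a finger pad.
Only numpy, scipy, OpenCV 4.12 (cv2) and the standard library are available. Lean on these libraries where they do the work, as an engineer would, in place of code of your own. Each camera call takes 0.05 s, during which the arm holds its last target. There are 200 camera calls.

## Task

The clock case lies on its back on the bench, dial up, and its glazed brass door stands hinge edge down in the slotted wooden rack. Lift the door out and, keeping it upright with its knuckle side towards the case, bring it to the case so that its hinge knuckle sits between the two case knuckles with the pin holes in line. Finish holding it there, still and carried by the gripper alone with no weight on the case, ready for the pin to be slipped in; do not knock the case or disturb anything else on the bench.

Things in the scene. Friction and masses are not known exactly. Their poses are not given: they have to be found in the camera images.
- case: Clock case of dark wood on its back, loose but heavy (1.8 kg): 104 mm (its x) by 134 mm (its y), 66 mm high (z up), white dial facing up. Origin: centre of its underside. The brass hinge leaf with two knuckles is outside its +x wall at the top edge, hinge axis along the case's y. The +x side looks away from the robot (yaw within 0.4 rad of world x).
- case_hinge (a point): Point on the case's hinge axis midway between its two knuckles, 59.5 mm to +x and 66 mm above the case origin; axes as the case's. The knuckles (10 mm outside, 6 mm bore) run along y from 13 to 43 mm either side of it, leaving a 26 mm gap open from above, below and +x; in the gap the case wall lies 7.5 mm to -x of the axis.
- door: Glazed brass door, 130 mm long (y), 104 high (z), 10 thick (x), 0.22 to 0.45 kg. Starts upright in the rack, hinge edge down, loose in the slots (1.5 mm play each face), +x face away from the robot. Origin: centre of its lower edge face. Pinch its 18 mm high top rail from above across x. Lined up, its axes are parallel to the case's and its lower edge is 2.5 mm above the case knuckles' tops.
- door_top (a point): Middle of the door's top edge, 104 mm above the door's origin; axes as the door's.
- door_hinge (a point): Centre of the door's single hinge knuckle, on its hole axis: 5 mm to -x and 7.5 mm below the door's origin; axes as the door's, hole along y. The knuckle is 22 mm long, 10 mm outside diameter, bore 6 mm; it fits the gap between the case knuckles with 2 mm to spare at each end.
- rack: Slotted wooden rack fixed to the bench, 130 mm (x) by 176 mm (y), origin: centre of its underside. Two end cheeks, each with two open-topped slots 13 mm wide at x = -30 and +30 mm; slot floors 30 mm, cheek tops 62 mm above the bench. The door stands in one pair of slots, the back plate in the other; which varies. The door must rise 45 mm to clear the cheeks.
- backplate: Bystander: solid brass movement plate in the rack's other slots, 130 mm long, 64 mm high, 8 mm thick, so 40 mm lower than the door. Origin: centre of its lower edge.
- dish: Bystander: low round steel magnetic dish, 104 mm across, 12 mm high, with the 3 mm hinge pin and some screws on it. Origin: centre of its underside.
- screwdriver: Bystander: screwdriver about 150 mm long lying on the bench. Origin near its middle.
- loupe: Bystander: black eye loupe, 36 mm across and 28 mm high, on the bench. Origin: centre of its underside.

How it is judged:
On the way:
1. the door is lifted clear of the rack in the gripper (height (world z) of door above 0.09 m and contact force between the fingers and door above 1 N), for 0.2 s.
At the end, for the whole second after the job is handed in: The gripper holds the door still, upright within 4.5 degrees, knuckle side towards the case, its knuckle between the case knuckles: hole centres within 2 mm across and in height, 3 mm along the axis, axes parallel within 3.4 degrees, under 1.5 N between door and case (x of door_hinge in the frame of case_hinge between -0.002 and 0.002 m and z of door_hinge in the frame of case_hinge between -0.002 and 0.002 m and y of door_hinge in the frame of case_hinge between -0.003 and 0.003 m and x of door in the frame of case_hinge above 0.001 m and angle between the y axis of door and the y axis of case, either way round below 0.06 rad and angle between door's own z axis and vertical below 0.08 rad and linear speed of door below 0.02 m/s and contact force between the fingers and door above 2 N and contact force between door and case below 1.5 N); the arm keeps its last pose, push and grip.
It fails at once if the case is knocked or pushed more than 10 mm from its place (distance of case from where it was at the start of the episode above 0.01 m).
It fails at once if the door is forced against the case (contact force between door and case above 30 N).
It fails at once if the back plate is disturbed in the rack (distance of backplate from where it was at the start of the episode above 0.015 m).
It fails at once if the dish, the screwdriver or the loupe is disturbed (distance of dish from where it was at the start of the episode above 0.015 m or distance of any of screwdriver, loupe from where it was at the start of the episode above 0.02 m).
It fails at once if the door is tipped far from upright (angle between door's own z axis and vertical above 0.5 rad).
It also fails if it takes over 51 s, if anything falls off the work surface, if the arm or the gripper's body presses on something with over 40 N, if the wrist force passes 120 N, or if a joint passes its speed limit or range.

## Working session

There is one attempt and no reset: what is moved stays moved. The work goes in short steps, Python scripts to look and compute and a tool call to move; the robot and the scene stay as the last step left them, time stands still between calls to the robot, and variables do not carry over. Pictures are saved under pics/ and viewed, at most 10 in all, crops included, and the job is handed in when it is done.

Besides the shell and the picture viewer there is one more tool, called after "Call:" as name([rows], argument=value, ...), one row to a line, values as JSON. apply_moves: Moves the arm, as the interface text tells. Its arguments: {"type":"object","properties":{"series":{"type":"array"},"hand":{"type":"number"},"newtons":{"type":"number"}},"required":["series"]}

```bash
mkdir -p pics; ls; python3 - <<'E'
from rig import get_obs, vision, nets, robot
import cv2
o=get_obs(); print({k:o[k] for k in('time','position','tool_rot','grip_width')}, robot.finger_overhang)
for c in('side','top'):
    im=vision.camera(c); cv2.imwrite(f'pics/{c}0.png',im[:,:,::-1])
    k=vision.calibration(c); print(c,k)
    for q in('case_hinge','case','door_top','door','door_hinge','rack','backplate','dish','screwdriver','loupe'):
        r=nets.spot_point(c,q); print(c,q,[(x['conf'],[round(v,4) for v in x['centre']]) for x in r[:2]])
E
```

```text
pics
{'time': 0.0, 'position': array([ 0.16713247, -0.60151779,  0.24356673]), 'tool_rot': array([ 9.90847252e-01,  1.34983512e-01,  3.85076376e-05, -1.08345359e-03]), 'grip_width': 0.08713612384292548} 0.022
side {'K': array([[493.66316622,   0.        , 319.2339036 ],
       [  0.        , 493.66316622, 193.49292087],
       [  0.        ,   0.        ,   1.        ]]), 'k1': 0.04486717112898416, 'R': array([[-0.80233268, -0.59668589,  0.01510682],
       [-0.33680479,  0.43169853, -0.83677889],
       [ 0.49277257, -0.6764631 , -0.54733251]]), 't': array([0.46532265, 0.28429984, 0.69119718])}
side case_hinge [(0.95, [0.5583, -0.2224, 0.0684]), (0.62, [0.7157, -0.0463, -0.0005])]
side case [(0.68, [0.5055, -0.2258, -0.0013]), (0.36, [0.3749, -0.0149, -0.0001])]
side door_top [(0.83, [0.4775, 0.2102, 0.131])]
side door [(0.74, [0.4782, 0.2101, 0.029])]
side door_hinge [(0.96, [0.4735, 0.2091, 0.02])]
side rack [(0.55, [0.5043, 0.2162, 0.0009]), (0.49, [0.4744, 0.211, 0.135])]
side backplate [(0.68, [0.5336, 0.23, 0.031])]
side dish [(0.75, [0.713, -0.0462, 0.0004]), (0.18, [0.4781, 
[... 253 characters left out ...]
0.        ,   1.        ]]), 'k1': -0.04503755479479349, 'R': array([[ 0.00667201, -0.9999766 , -0.00151134],
       [-0.97738132, -0.00620176, -0.21139368],
       [ 0.21137936,  0.00288757, -0.97739983]]), 't': array([-0.01243219,  0.5765502 ,  0.67100865])}
top case_hinge [(0.81, [0.5672, -0.2205, 0.0643])]
top case [(0.81, [0.5007, -0.2274, 0.0017])]
top door_top [(0.61, [0.4825, 0.2089, 0.1328])]
top door [(0.7, [0.4782, 0.2098, 0.0292])]
top door_hinge [(0.75, [0.4771, 0.2139, 0.0205])]
top rack []
top backplate [(0.64, [0.5385, 0.2305, 0.0266])]
top dish [(0.61, [0.7133, -0.046, 0.0012])]
top screwdriver [(0.91, [0.7128, 0.1829, -0.002])]
top loupe [(0.46, [0.3762, -0.0189, -0.0019])]
```

```bash
python3 - <<'E'
import cv2,numpy as np
a=cv2.imread('pics/side0.png'); b=cv2.imread('pics/top0.png')
cv2.imwrite('pics/s0.png',cv2.resize(a,(800,500))); cv2.imwrite('pics/t0.png',cv2.resize(b,(800,500)))
E
```

```text
(no output)
```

View pics/s0.png

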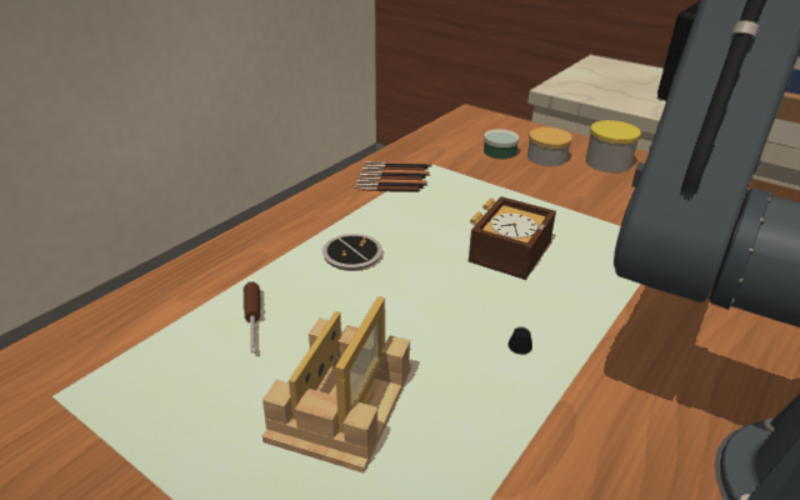

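View pics/t0.png

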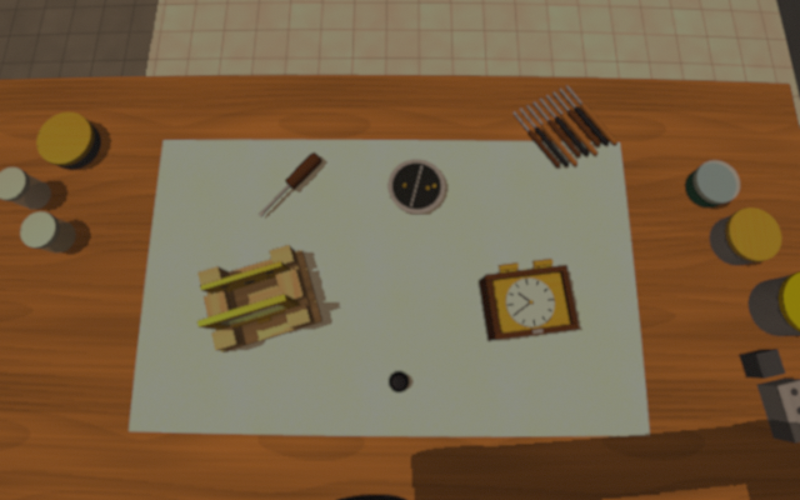

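The side view shows the door in the near slots: its top runs from (345,365) to (382,300) in the enlarged picture. The back plate is behind it, and the case is at (512,235) with its knuckles at (476,218) and (489,205). The top view shows the door top from (198,323) to (285,300), and the case knuckles at (508,268) and (542,264). All of this agrees with the nets.

Next I'll take enlarged crops to get yaw and exact points.

```bash
cat > h.py <<'E'
import numpy as np, cv2
from rig import get_obs, vision, nets
from scipy.optimize import least_squares
C={c:vision.calibration(c) for c in('side','top')}
def proj(c,X):
    k=C[c]; P=np.atleast_2d(X)@k['R'].T+k['t']; s=P[:,:2]/P[:,2:]
    s=s*(1+k['k1']*(s**2).sum(1,keepdims=True)); return s@k['K'][:2,:2].T+k['K'][:2,2]
def Rz(a): return np.array([[np.cos(a),-np.sin(a),0],[np.sin(a),np.cos(a),0],[0,0,1]])
def fit(picks,x0,free=(0,1,2,3)):
    "picks: (cam,modelpoint,pixel); pose x,y,z,yaw,tiltx,tilty"
    x0=np.array(list(x0)+[0]*(6-len(x0)),float); free=list(free)
    def T(p,m): return p[:3]+Rz(p[3])@cv2.Rodrigues(np.array([p[4],p[5],0.]))[0]@np.array(m)
    def f(v):
        p=x0.copy(); p[free]=v
        return np.concatenate([proj(c,T(p,m))[0]-np.array(u) for c,m,u in picks])
    r=least_squares(f,x0[free]); p=x0.copy(); p[free]=r.x
    return p,np.round(r.fun.reshape(-1,2),1)
def panel(im,x,y,w,h,s,grid=10):
    "crop enlarged by s with ticks labelled in full-resolution pixels"
    o=cv2.resize(im[y:y+h,x:x+w],None,fx=s,fy=s,interpolation=cv2.INTER_CUBIC)
    for g in range(x-x%grid+grid,x+w,grid): cv2.line(o,((g-x)*s,0),((g-x)*s,6),(0,0,255),1); cv2.putText(o,str(g),((g-x)*s-9,16),0,.33,(0,0,255),1)
    for g in range(y-y%grid+grid,y+h,grid): cv2.line(o,(0,(g-y)*s),(6,(g-y)*s),(0,0,255),1); cv2.putText(o,str(g),(8,(g-y)*s+4),0,.33,(0,0,255),1)
    return o
E
python3 - <<'E'
from h import *
a=cv2.imread('pics/side0.png'); b=cv2.imread('pics/top0.png')
cv2.imwrite('pics/c1.png',np.vstack([np.hstack([panel(a,366,150,80,60,5),panel(b,380,202,80,60,5)]),
 np.hstack([panel(a,230,230,100,75,4)[:,:400],panel(b,150,205,100,75,4)])]))
E
```

```text
(no output)
```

View pics/c1.png

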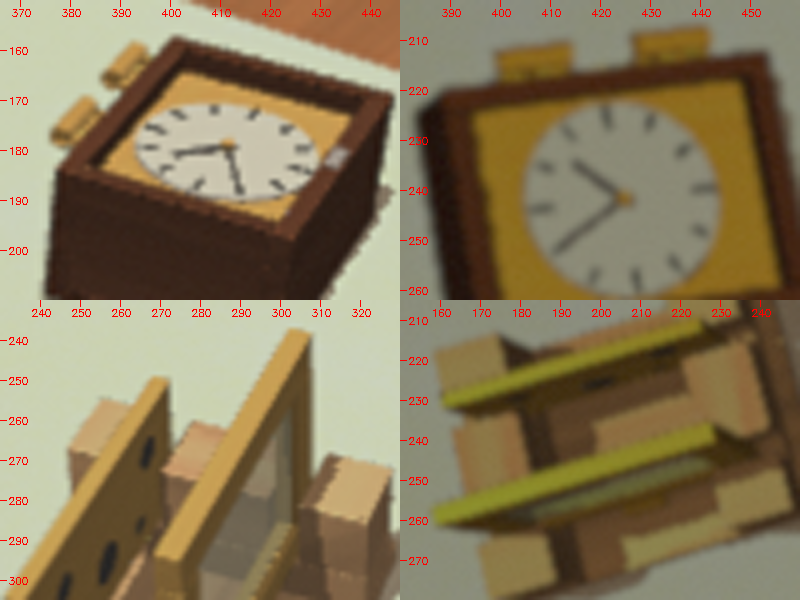

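```bash
python3 - <<'E'
from h import *
m=1e-3
cs=[('side',(52*m,67*m,66*m),(377.2,182.6)),('side',(52*m,-67*m,66*m),(400.6,157.2)),('side',(-52*m,-67*m,66*m),(444.2,168.6)),('side',(-52*m,67*m,66*m),(423.6,197.6)),
('top',(52*m,-67*m,66*m),(453.2,212)),('top',(52*m,67*m,66*m),(388.6,220))]
kn=[('top',(64.5*m,y*m,66*m),u) for y,u in((43,(398.6,211)),(13,(414.2,210)),(-13,(425.6,208.6)),(-43,(441.6,207.2)))]
p,r=fit(cs+kn,(.5,-.226,0,.1)); print('case',p.round(4),r.tolist())
p,r=fit(cs+kn,(.5,-.226,0,.1),(0,1,3)); print('case z0',p.round(4))
h=p[:3]+Rz(p[3])@np.array([.0595,0,.066]); print('hinge',h.round(4))
d=[('side',(5*m,-65*m,104*m),(302.6,236.8)),('side',(-5*m,-65*m,104*m),(307.3,238.6)),('side',(5*m,65*m,104*m),(268.6,292.3)),('side',(-5*m,65*m,104*m),(274.1,295.3)),
('top',(5*m,65*m,104*m),(157.8,256.8)),('top',(-5*m,65*m,104*m),(159.6,261.3)),('top',(5*m,-65*m,104*m),(226.6,235.6)),('top',(-5*m,-65*m,104*m),(228.6,240.3))]
p,r=fit(d,(.478,.21,.03,.3)); print('door',p.round(4),r.tolist())
p,r=fit(d,(.478,.21,.03,.3),(0,1,3)); print('door z.03',p.round(4),r.tolist())
E
```

```text
case [ 5.016e-01 -2.259e-01 -1.000e-04  1.167e-01  0.000e+00  0.000e+00] [[-0.2, 0.9], [0.8, -0.4], [1.8, 0.3], [1.2, 0.3], [0.4, -0.7], [-0.8, -1.4], [0.1, 0.2], [-0.7, -0.5], [0.6, -0.5], [-0.8, -0.7]]
case z0 [ 0.5016 -0.2259  0.      0.1165  0.      0.    ]
hinge [ 0.5607 -0.219   0.066 ]
door [0.4796 0.2084 0.0285 0.3064 0.     0.    ] [[0.3, 0.2], [1.7, -0.2], [0.1, 1.3], [1.5, 0.1], [-0.9, -1.4], [-1.5, -0.5], [0.6, -1.5], [0.0, -0.9]]
door z.03 [0.4792 0.2087 0.03   0.3067 0.     0.    ] [[0.4, -0.4], [1.8, -0.8], [0.2, 0.7], [1.6, -0.4], [-1.4, -1.2], [-2.1, -0.3], [0.3, -1.4], [-0.3, -0.8]]
```

Measured hinge: (0.561, −0.219, 0.066), case yaw 0.117. Measured door top: (0.4795, 0.2085), z ≈ 0.133, yaw 0.306. Both heights agree with the text. Moving above the door.

Call:
apply_moves([
  {"offset": [3, 3.6, 0], "rot": [0, 0, 5]},
  {"offset": [6, 7.2, 0], "rot": [0, 0, 10]},
  {"offset": [9, 10.8, 0], "rot": [0, 0, 15]},
  {"offset": [12, 14.4, 0], "rot": [0, 0, 20]},
  {"offset": [15, 18, 0], "rot": [0, 0, 25]},
  {"offset": [18, 21.6, 0], "rot": [0, 0, 30]},
  {"offset": [21, 25.2, 0], "rot": [0, 0, 36]},
  {"offset": [24, 28.8, 0], "rot": [0, 0, 42]},
  {"offset": [27, 32.4, 0], "rot": [0, 0, 48]},
  {"offset": [30, 36, 0], "rot": [0, 0, 54]},
  {"offset": [31.2, 40.7, 0], "rot": [0, 0, 60]},
  {"offset": [31.2, 45.5, 0], "rot": [0, 0, 65]},
  {"offset": [31.2, 50.3, 0], "rot": [0, 0, 70]},
  {"offset": [31.2, 55.1, 0], "rot": [0, 0, 75]},
  {"offset": [31.2, 59.9, 0], "rot": [0, 0, 80]},
  {"offset": [31.2, 64.7, 0], "rot": [0, 0, 85]},
  {"offset": [31.2, 69.5, 0], "rot": [0, 0, 90]},
  {"offset": [31.2, 74.3, 0], "rot": [0, 0, 92]},
  {"offset": [31.2, 79, 0], "rot": [0, 0, 92]},
  {"offset": [31.2, 81, 0], "rot": [0, 0, 92]},
], hand=1)

```text
time: 3.1
position: [0.4788, 0.2115, 0.2448]
tool_rot: [0.59, 0.808, 0.001, 0.0]
ft_force: [0.2, -0.6, -0.2]
grip_width: 0.0865
grip_force: 0.0
```

Call:
apply_moves([
  {"offset": [0, 0, -3.5]},
  {"offset": [0, 0, -7]},
  {"offset": [0, 0, -9.5]},
  {"offset": [0, 0, -10.8]},
  {"offset": [0, 0, -11.6]},
  {"offset": [0, 0, -11.6]},
  {"offset": [0, 0, -11.6]},
])

```text
schema error: expected keys offset, rot
```

Call:
apply_moves([
  {"offset": [0, 0, 0]},
  {"offset": [0, 0, 0]},
  {"offset": [0, 0, 0]},
  {"offset": [0, 0, 0]},
  {"offset": [0, 0, 0]},
  {"offset": [0, 0, 0]},
  {"offset": [0, 0, 0]},
  {"offset": [0, 0, 0]},
], hand=0, newtons=40)

```text
schema error: expected keys offset, rot
```

Call:
apply_moves([
  {"offset": [0, 0, -3.5], "rot": [0, 0, 0]},
  {"offset": [0, 0, -7], "rot": [0, 0, 0]},
  {"offset": [0, 0, -9.5], "rot": [0, 0, 0]},
  {"offset": [0, 0, -10.8], "rot": [0, 0, 0]},
  {"offset": [0, 0, -11.6], "rot": [0, 0, 0]},
  {"offset": [0, 0, -11.6], "rot": [0, 0, 0]},
  {"offset": [0, 0, -11.6], "rot": [0, 0, 0]},
])

```text
time: 3.8
position: [0.4798, 0.2079, 0.1291]
tool_rot: [0.591, 0.807, 0.0, 0.0]
ft_force: [-0.0, 0.1, 1.2]
grip_width: 0.0871
grip_force: 0.0
```

Call:
apply_moves([
  {"offset": [0, 0, 0], "rot": [0, 0, 0]},
  {"offset": [0, 0, 0], "rot": [0, 0, 0]},
  {"offset": [0, 0, 0], "rot": [0, 0, 0]},
  {"offset": [0, 0, 0], "rot": [0, 0, 0]},
  {"offset": [0, 0, 0], "rot": [0, 0, 0]},
  {"offset": [0, 0, 0], "rot": [0, 0, 0]},
  {"offset": [0, 0, 0], "rot": [0, 0, 0]},
  {"offset": [0, 0, 0], "rot": [0, 0, 0]},
], hand=0, newtons=40)

```text
time: 4.6
position: [0.4792, 0.2078, 0.1285]
tool_rot: [0.591, 0.807, -0.0, -0.0]
ft_force: [0.2, -0.3, -0.2]
grip_width: 0.0311
grip_force: 0.0
```

Call:
apply_moves([
  {"offset": [0, 0, 0], "rot": [0, 0, 0]},
  {"offset": [0, 0, 0], "rot": [0, 0, 0]},
  {"offset": [0, 0, 0], "rot": [0, 0, 0]},
  {"offset": [0, 0, 0], "rot": [0, 0, 0]},
  {"offset": [0, 0, 0], "rot": [0, 0, 0]},
  {"offset": [0, 0, 0], "rot": [0, 0, 0]},
])

```text
time: 5.2
position: [0.4794, 0.2078, 0.1285]
tool_rot: [0.591, 0.807, 0.0, 0.0]
ft_force: [1.3, -0.3, -1.2]
grip_width: 0.0095
grip_force: 40.0
```

Call:
apply_moves([
  {"offset": [0, 0, 0.5], "rot": [0, 0, 0]},
  {"offset": [0, 0, 1.5], "rot": [0, 0, 0]},
  {"offset": [0, 0, 3], "rot": [0, 0, 0]},
  {"offset": [0, 0, 5], "rot": [0, 0, 0]},
  {"offset": [0, 0, 7], "rot": [0, 0, 0]},
  {"offset": [0, 0, 9], "rot": [0, 0, 0]},
  {"offset": [0, 0, 10.5], "rot": [0, 0, 0]},
  {"offset": [0, 0, 11.5], "rot": [0, 0, 0]},
  {"offset": [0, 0, 12], "rot": [0, 0, 0]},
  {"offset": [0, 0, 12], "rot": [0, 0, 0]},
  {"offset": [0, 0, 12], "rot": [0, 0, 0]},
])

```text
time: 6.3
position: [0.4786, 0.2077, 0.2479]
tool_rot: [0.591, 0.807, -0.001, -0.001]
ft_force: [0.6, -0.1, -3.4]
grip_width: 0.0098
grip_force: 40.0
```

Call:
apply_moves([
  {"offset": [0.3, -1, 0], "rot": [0, 0, 0]},
  {"offset": [1, -3.5, 0], "rot": [0, 0, -1]},
  {"offset": [1.9, -7, 0], "rot": [0, 0, -2]},
  {"offset": [2.9, -10.5, 0], "rot": [0, 0, -3]},
  {"offset": [3.8, -14, 0], "rot": [0, 0, -4]},
  {"offset": [4.8, -17.5, 0], "rot": [0, 0, -5]},
  {"offset": [5.7, -21, 0], "rot": [0, 0, -6]},
  {"offset": [6.7, -24.5, 0], "rot": [0, 0, -7]},
  {"offset": [7.6, -28, 0], "rot": [0, 0, -8]},
  {"offset": [8.6, -31.5, 0], "rot": [0, 0, -9]},
  {"offset": [9.5, -35, 0], "rot": [0, 0, -10]},
  {"offset": [10.4, -38.5, -1], "rot": [0, 0, -11]},
  {"offset": [11, -41, -2], "rot": [0, 0, -11]},
  {"offset": [11.5, -42.2, -3], "rot": [0, 0, -11]},
  {"offset": [11.5, -42.4, -3.5], "rot": [0, 0, -11]},
  {"offset": [11.5, -42.4, -3.5], "rot": [0, 0, -11]},
  {"offset": [11.5, -42.4, -3.5], "rot": [0, 0, -11]},
  {"offset": [11.5, -42.4, -3.5], "rot": [0, 0, -11]},
])

```text
time: 8.1
position: [0.5943, -0.2148, 0.2141]
tool_rot: [0.665, 0.747, 0.0, 0.0]
ft_force: [0.5, -0.1, -2.8]
grip_width: 0.0097
grip_force: 40.0
```

```bash
cat > look.py <<'E'
import sys
from h import *
t=sys.argv[1]; o=get_obs(); print(o['time'],np.round(o['position'],4),np.round(o['tool_rot'],4),o['ft_force'].round(2))
I={}
for c in('side','top'):
    I[c]=vision.camera(c)[:,:,::-1].copy(); cv2.imwrite(f'pics/{c}{t}.png',I[c])
    for q in('door_hinge','door_top','door','case_hinge'):
        r=nets.spot_point(c,q); print(c,q,[(x['conf'],np.round(x['centre'],4).tolist()) for x in r[:1]])
a=I['side'];b=I['top']
cv2.imwrite(f'pics/c{t}.png',np.hstack([panel(a,350,85,100,130,4)[:520],panel(b,365,170,100,130,4)[:520]]))
E
python3 look.py 2
```

```text
8.1 [ 0.5943 -0.2148  0.2141] [6.651e-01 7.467e-01 1.000e-04 1.000e-04] [ 0.46 -0.06 -2.81]
side door_hinge [(0.87, [0.5881, -0.2127, 0.1053])]
side door_top [(0.97, [0.5921, -0.2152, 0.2197])]
side door [(0.92, [0.5951, -0.2125, 0.118])]
side case_hinge [(0.56, [0.5587, -0.2208, 0.0645])]
top door_hinge [(0.58, [0.5925, -0.2116, 0.1093])]
top door_top [(0.88, [0.5952, -0.2126, 0.2164])]
top door [(0.94, [0.5928, -0.2138, 0.1182])]
top case_hinge [(0.86, [0.5648, -0.218, 0.063])]
```

View pics/c2.png

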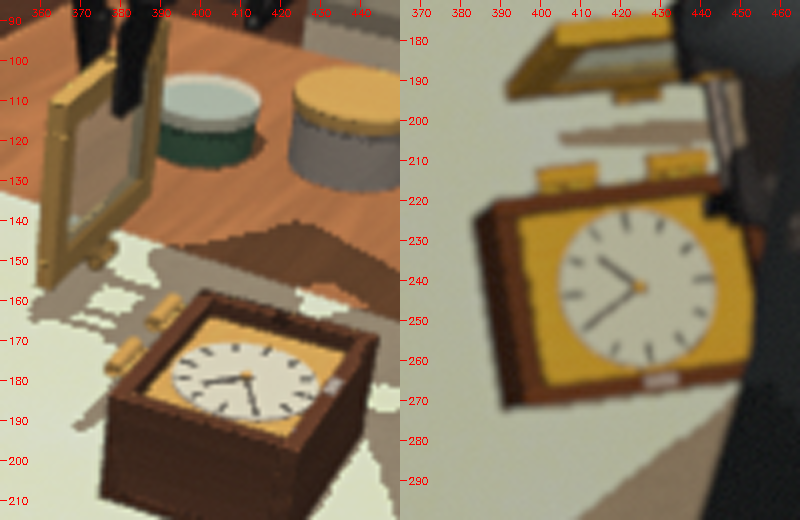

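The door hangs upright in the gripper: side panel bottom corner (51,290), knuckle at about (101,252), and the knuckle faces the case. In the top panel the knuckle is at x 613–661. The case knuckles are where they were. Next I'll fit the door's pose.

```bash
cat > f2.py <<'E'
from h import *
m=1e-3
S=lambda x,y:(x/4-.375+350,y/4-.375+85)
T=lambda x,y:((x-400)/4-.375+365,y/4-.375+170)
d=[('side',(-5,65,0),S(51,290)),('side',(5,65,0),S(37,282)),('side',(5,65,104),S(50,101)),('side',(-5,65,104),S(68,111)),('side',(-5,-65,0),S(152,192)),
('top',(5,65,104),T(556,18)),('top',(-5,65,104),T(553,43)),('top',(-5,65,0),T(509,100)),('top',(-10,11,-7.5),T(613.5,102)),('top',(-10,-11,-7.5),T(661,100))]
d=[(c,np.array(p)*m,u) for c,p,u in d]
k=[('top',(64.5,43,66),T(537,169)),('top',(64.5,13,66),T(597,164)),('top',(64.5,-13,66),T(647,154)),('top',(64.5,-43,66),T(707,150)),
('top',(52,67,66),T(497,200)),('top',(-52,67,66),T(528,389)),
('side',(52,67,66),S(110,393)),('side',(52,-67,66),S(204,290)),('side',(-52,-67,66),S(378,336)),('side',(-52,67,66),S(297,448))]
k=[(c,np.array(p)*m,u) for c,p,u in k]
pd,r=fit(d,(.595,-.214,.115,.117)); print('door',pd.round(4),r.tolist())
pt,r=fit(d,(.595,-.214,.115,.117),range(6)); print('door tilt',pt.round(4),r.tolist())
pc,r=fit(k,(.5,-.226,0,.1)); print('case',pc.round(4),r.tolist())
for p in(pd,pt):
  R=Rz(p[3])@cv2.Rodrigues(np.array([p[4],p[5],0]))[0]
  hd=p[:3]+R@np.array([-.005,0,-.0075]); hc=pc[:3]+Rz(pc[3])@np.array([.0595,0,.066])
  print('rel in case frame',(Rz(pc[3]).T@(hd-hc)).round(4),'world',(hd-hc).round(4))
E
python3 f2.py
```

```text
door [ 0.5945 -0.2144  0.1161  0.1249  0.      0.    ] [[0.8, 0.6], [-0.1, 1.3], [-0.1, -0.3], [0.0, -1.7], [0.3, 0.9], [-0.7, -0.2], [1.1, -0.5], [-1.0, 0.5], [0.5, 0.2], [-0.1, -0.7]]
door tilt [ 0.5948 -0.2151  0.1166  0.1101 -0.0125 -0.0181] [[0.4, 0.4], [-0.5, 1.1], [0.0, -0.0], [0.2, -1.3], [0.7, 0.4], [-1.0, 0.2], [0.7, 0.0], [-0.8, -0.1], [0.8, -0.2], [0.3, -0.9]]
case [ 0.5031 -0.2273 -0.0012  0.1179  0.      0.    ] [[0.4, -1.3], [0.1, -1.7], [0.3, -0.6], [-0.1, -1.2], [-0.5, -1.6], [-0.1, 3.8], [-0.4, 0.6], [0.4, -0.3], [1.4, 0.2], [0.6, 1.2]]
rel in case frame [0.0278 0.002  0.0438] world [0.0274 0.0053 0.0438]
rel in case frame [0.0282 0.0013 0.0442] world [0.0278 0.0046 0.0442]
```

Call:
apply_moves([
  {"offset": [-0.2, 0, -0.8], "rot": [0, 0, 0]},
  {"offset": [-0.5, -0.1, -1.8], "rot": [0, 0, 0]},
  {"offset": [-0.8, -0.2, -2.8], "rot": [0, 0, 0]},
  {"offset": [-1.1, -0.3, -3.5], "rot": [0, 0, 0]},
  {"offset": [-1.2, -0.3, -3.9], "rot": [0, 0, 0]},
  {"offset": [-1.2, -0.3, -3.9], "rot": [0, 0, 0]},
  {"offset": [-1.2, -0.3, -3.9], "rot": [0, 0, 0]},
  {"offset": [-1.2, -0.3, -3.9], "rot": [0, 0, 0]},
])

```text
time: 9.4
position: [0.5827, -0.2194, 0.175]
tool_rot: [0.666, 0.746, 0.0, 0.001]
ft_force: [-0.2, -0.6, -3.0]
grip_width: 0.0097
grip_force: 40.0
```

```bash
sed -i 's/^cv2.imwrite(f.*$/cv2.imwrite(f"pics\/c{t}.png",np.hstack([panel(a,350,120,80,85,5),panel(b,375,165,80,85,5)]))/' look.py; tail -2 look.py; python3 look.py 3
```

```text
a=I['side'];b=I['top']
cv2.imwrite(f"pics/c{t}.png",np.hstack([panel(a,350,120,80,85,5),panel(b,375,165,80,85,5)]))
9.4 [ 0.5827 -0.2194  0.175 ] [6.657e-01 7.462e-01 1.000e-04 6.000e-04] [-0.2  -0.63 -3.04]
side door_hinge [(0.69, [0.5771, -0.2179, 0.0673])]
side door_top [(0.76, [0.5829, -0.2168, 0.1793])]
side door [(0.81, [0.5816, -0.2182, 0.0756])]
side case_hinge [(0.91, [0.5582, -0.2186, 0.0663])]
top door_hinge [(0.95, [0.5766, -0.2171, 0.0703])]
top door_top [(0.68, [0.5844, -0.2173, 0.1811])]
top door [(0.84, [0.5788, -0.2189, 0.0755])]
top case_hinge [(0.9, [0.5649, -0.2177, 0.0653])]
```

View pics/c3.png

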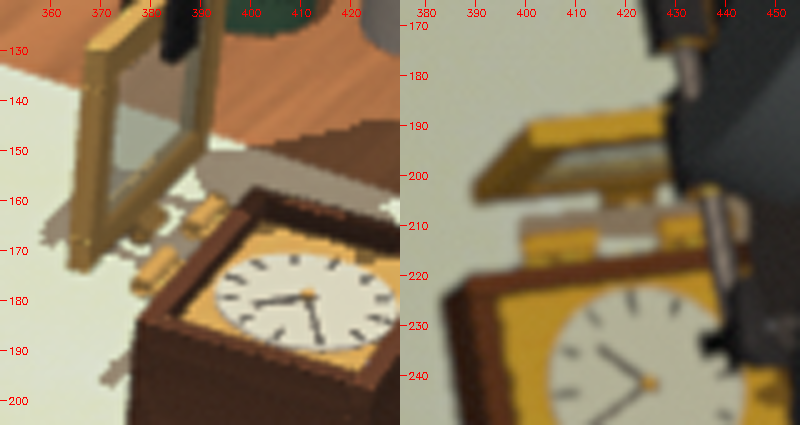

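The side panel shows the door knuckle at (149,221), just outboard of the gap between the case knuckles at (157,272) and (206,216). In the top panel the knuckle spans 600–648 and the gap spans 597–658, so they line up. I'll slide it in slowly.

Call:
apply_moves([
  {"offset": [-0.3, 0, 0], "rot": [0, 0, 0]},
  {"offset": [-0.6, 0, 0], "rot": [0, 0, 0]},
  {"offset": [-0.9, -0.05, 0], "rot": [0, 0, 0]},
  {"offset": [-1.2, -0.07, 0], "rot": [0, 0, 0]},
  {"offset": [-1.2, -0.07, 0], "rot": [0, 0, 0]},
  {"offset": [-1.2, -0.07, 0], "rot": [0, 0, 0]},
  {"offset": [-1.2, -0.07, 0], "rot": [0, 0, 0]},
])

```text
time: 10.6
position: [0.5704, -0.22, 0.1746]
tool_rot: [0.666, 0.746, 0.0, 0.0]
ft_force: [-0.7, 0.1, -3.1]
grip_width: 0.0096
grip_force: 40.0
```

```bash
python3 look.py 4
```

```text
10.6 [ 0.5704 -0.22    0.1746] [6.658e-01 7.461e-01 0.000e+00 2.000e-04] [-0.74  0.14 -3.05]
side door_hinge [(0.94, [0.5635, -0.2209, 0.0681])]
side door_top [(0.75, [0.5707, -0.2192, 0.1787])]
side door [(0.78, [0.5684, -0.2189, 0.0764])]
side case_hinge [(0.7, [0.5678, -0.2164, 0.0758])]
top door_hinge [(0.97, [0.5663, -0.218, 0.0676])]
top door_top [(0.89, [0.5717, -0.2187, 0.1808])]
top door [(0.57, [0.5705, -0.2209, 0.0788])]
top case_hinge [(0.66, [0.5657, -0.2183, 0.0659])]
```

View pics/c4.png

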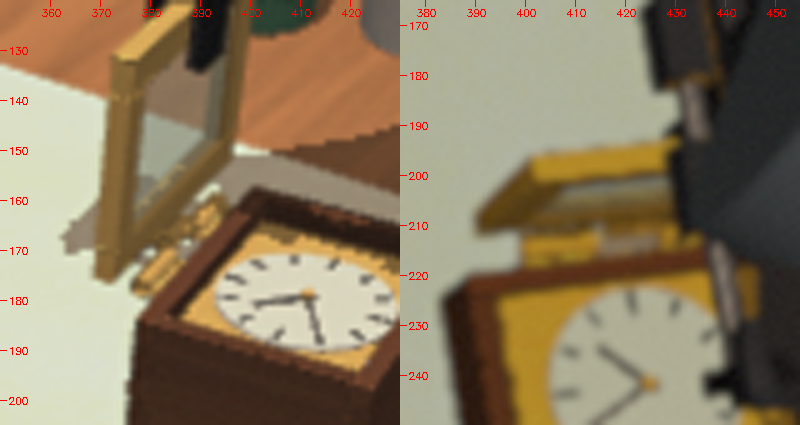

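The knuckle is now between the case knuckles: at (170,243) in the side panel and 600–658 in the top panel, with no contact force. I'll lower slowly and watch the force.

Call:
apply_moves([
  {"offset": [0, 0, -0.1], "rot": [0, 0, 0]},
  {"offset": [0, 0, -0.2], "rot": [0, 0, 0]},
  {"offset": [0, 0, -0.3], "rot": [0, 0, 0]},
  {"offset": [0, 0, -0.3], "rot": [0, 0, 0]},
  {"offset": [0, 0, -0.3], "rot": [0, 0, 0]},
])

```text
time: 11.6
position: [0.5702, -0.2199, 0.1715]
tool_rot: [0.666, 0.746, -0.0, -0.0]
ft_force: [0.4, -0.2, -3.5]
grip_width: 0.0094
grip_force: 40.0
```

Call:
apply_moves([
  {"offset": [0, 0, -0.05], "rot": [0, 0, 0]},
  {"offset": [0, 0, -0.1], "rot": [0, 0, 0]},
  {"offset": [0, 0, -0.15], "rot": [0, 0, 0]},
  {"offset": [0, 0, -0.15], "rot": [0, 0, 0]},
  {"offset": [0, 0, -0.15], "rot": [0, 0, 0]},
])

```text
time: 12.1
position: [0.5702, -0.2199, 0.17]
tool_rot: [0.666, 0.746, -0.0, 0.0]
ft_force: [0.3, -1.1, -3.0]
grip_width: 0.0094
grip_force: 40.0
```

Call:
apply_moves([
  {"offset": [0, 0, -0.05], "rot": [0, 0, 0]},
  {"offset": [0, 0, -0.05], "rot": [0, 0, 0]},
  {"offset": [0, 0, -0.05], "rot": [0, 0, 0]},
])

```text
time: 12.4
position: [0.5702, -0.2199, 0.1695]
tool_rot: [0.666, 0.746, 0.0, -0.0]
ft_force: [0.1, -0.6, -3.7]
grip_width: 0.0095
grip_force: 40.0
```

Call:
apply_moves([
  {"offset": [0, 0, -0.05], "rot": [0, 0, 0]},
  {"offset": [0, 0, -0.05], "rot": [0, 0, 0]},
  {"offset": [0, 0, -0.05], "rot": [0, 0, 0]},
])

```text
time: 12.7
position: [0.5702, -0.2199, 0.169]
tool_rot: [0.666, 0.746, 0.0, -0.0]
ft_force: [0.0, -0.4, -3.5]
grip_width: 0.0094
grip_force: 40.0
```

Call:
apply_moves([
  {"offset": [0, 0, -0.05], "rot": [0, 0, 0]},
  {"offset": [0, 0, -0.05], "rot": [0, 0, 0]},
  {"offset": [0, 0, -0.05], "rot": [0, 0, 0]},
])

```text
time: 13.0
position: [0.5703, -0.2199, 0.1686]
tool_rot: [0.666, 0.746, -0.0, 0.0]
ft_force: [-0.8, -0.5, -2.6]
grip_width: 0.0093
grip_force: 40.0
```

Call:
apply_moves([
  {"offset": [0, 0, -0.05], "rot": [0, 0, 0]},
  {"offset": [0, 0, -0.05], "rot": [0, 0, 0]},
  {"offset": [0, 0, -0.05], "rot": [0, 0, 0]},
])

```text
time: 13.3
position: [0.5704, -0.2199, 0.1683]
tool_rot: [0.666, 0.746, 0.0, 0.0]
ft_force: [0.3, -0.7, -1.1]
grip_width: 0.0098
grip_force: 40.0
```

Contact starts at TCP z ≈ 0.1687. I'll raise 3 mm, then feel for the case wall in −x.

Call:
apply_moves([
  {"offset": [0, 0, 0.15], "rot": [0, 0, 0]},
  {"offset": [0, 0, 0.3], "rot": [0, 0, 0]},
  {"offset": [-0.1, -0.01, 0.3], "rot": [0, 0, 0]},
  {"offset": [-0.2, -0.02, 0.3], "rot": [0, 0, 0]},
  {"offset": [-0.3, -0.04, 0.3], "rot": [0, 0, 0]},
  {"offset": [-0.3, -0.04, 0.3], "rot": [0, 0, 0]},
  {"offset": [-0.3, -0.04, 0.3], "rot": [0, 0, 0]},
])

```text
time: 14.0
position: [0.5672, -0.2203, 0.171]
tool_rot: [0.666, 0.746, -0.0, -0.0]
ft_force: [0.3, -0.8, -2.8]
grip_width: 0.0096
grip_force: 40.0
```

Call:
apply_moves([
  {"offset": [-0.05, 0, 0], "rot": [0, 0, 0]},
  {"offset": [-0.1, -0.01, 0], "rot": [0, 0, 0]},
  {"offset": [-0.1, -0.01, 0], "rot": [0, 0, 0]},
])

```text
time: 14.3
position: [0.5661, -0.2204, 0.171]
tool_rot: [0.666, 0.746, -0.0, -0.0]
ft_force: [-0.1, 0.1, -2.4]
grip_width: 0.0097
grip_force: 40.0
```

Call:
apply_moves([
  {"offset": [-0.05, 0, 0], "rot": [0, 0, 0]},
  {"offset": [-0.1, -0.01, 0], "rot": [0, 0, 0]},
  {"offset": [-0.1, -0.01, 0], "rot": [0, 0, 0]},
])

```text
time: 14.6
position: [0.5651, -0.2205, 0.171]
tool_rot: [0.666, 0.746, -0.0, -0.0]
ft_force: [0.1, 0.1, -3.3]
grip_width: 0.0094
grip_force: 40.0
```

Call:
apply_moves([
  {"offset": [-0.05, 0, 0], "rot": [0, 0, 0]},
  {"offset": [-0.05, 0, 0], "rot": [0, 0, 0]},
  {"offset": [-0.05, 0, 0], "rot": [0, 0, 0]},
])

```text
time: 14.9
position: [0.5647, -0.2205, 0.171]
tool_rot: [0.666, 0.746, 0.0, 0.0]
ft_force: [-0.3, 0.2, -2.7]
grip_width: 0.0097
grip_force: 40.0
```

Call:
apply_moves([
  {"offset": [-0.05, 0, 0], "rot": [0, 0, 0]},
  {"offset": [-0.05, 0, 0], "rot": [0, 0, 0]},
  {"offset": [-0.05, 0, 0], "rot": [0, 0, 0]},
])

```text
time: 15.2
position: [0.5643, -0.2206, 0.1711]
tool_rot: [0.666, 0.746, 0.0, 0.0]
ft_force: [0.8, -0.3, -3.3]
grip_width: 0.0094
grip_force: 40.0
```

Call:
apply_moves([
  {"offset": [-0.05, 0, 0], "rot": [0, 0, 0]},
  {"offset": [-0.05, 0, 0], "rot": [0, 0, 0]},
  {"offset": [-0.05, 0, 0], "rot": [0, 0, 0]},
])

```text
time: 15.5
position: [0.5639, -0.2206, 0.1711]
tool_rot: [0.666, 0.746, 0.0, 0.0]
ft_force: [1.4, -0.1, -3.7]
grip_width: 0.0097
grip_force: 40.0
```

Call:
apply_moves([
  {"offset": [-0.05, 0, 0], "rot": [0, 0, 0]},
  {"offset": [-0.05, 0, 0], "rot": [0, 0, 0]},
  {"offset": [-0.05, 0, 0], "rot": [0, 0, 0]},
])

```text
time: 15.8
position: [0.5635, -0.2206, 0.1712]
tool_rot: [0.666, 0.746, 0.0, 0.0]
ft_force: [1.4, 0.0, -3.1]
grip_width: 0.0099
grip_force: 40.0
```

```bash
python3 - <<'E'
from rig import get_obs,vision
import numpy as np
for i in range(8):
    vision.camera('top'); o=get_obs(); print(o['position'].round(5),o['ft_force'].round(2),o['moment'].round(3))
E
```

```text
[ 0.56348 -0.22056  0.17115] [ 0.58 -0.76 -3.62] [-0.078 -0.552 -0.019]
[ 0.56347 -0.22057  0.17113] [ 0.36  0.3  -3.23] [ 0.027 -0.56  -0.023]
[ 0.56343 -0.22057  0.17114] [ 1.47 -0.27 -3.44] [ 0.016 -0.539  0.026]
[ 0.56346 -0.22058  0.17115] [ 1.26  0.07 -2.22] [-0.024 -0.503 -0.016]
[ 0.56343 -0.22058  0.17114] [ 1.08 -0.4  -3.08] [-0.017 -0.509  0.011]
[ 0.56342 -0.22058  0.17114] [ 1.69 -0.57 -3.15] [-0.006 -0.583 -0.001]
[ 0.56339 -0.22057  0.17113] [ 2.23 -0.02 -3.48] [ 0.025 -0.519  0.041]
[ 0.56338 -0.22056  0.17112] [ 2.41  0.01 -2.34] [-0.006 -0.543 -0.038]
```

```bash
cat > mom.py <<'E'
from rig import get_obs,vision
import numpy as np
F=[]
for i in range(6): vision.camera('top'); o=get_obs(); F.append(np.r_[o['position'],o['ft_force']/100,o['moment']/10])
m=np.mean(F,0); print(round(o['time'],2),'pos',m[:3].round(5),'F',(m[3:6]*100).round(2),'M',(m[6:]*10).round(3))
E
```

Call:
apply_moves([
  {"offset": [0.1, 0.01, 0], "rot": [0, 0, 0]},
  {"offset": [0.1, 0.01, 0], "rot": [0, 0, 0]},
  {"offset": [0.1, 0.01, 0], "rot": [0, 0, 0]},
])

```text
time: 16.5
position: [0.564, -0.2204, 0.171]
tool_rot: [0.666, 0.746, -0.0, -0.0]
ft_force: [0.8, 0.5, -2.8]
grip_width: 0.0091
grip_force: 40.0
```

```bash
python3 mom.py
```

```text
16.8 pos [ 0.56405 -0.22039  0.17099] F [ 0.87 -0.29 -2.65] M [-0.063 -0.31   0.032]
```

Call:
apply_moves([
  {"offset": [0.05, 0.01, 0], "rot": [0, 0, 0]},
  {"offset": [0.1, 0.01, 0], "rot": [0, 0, 0]},
  {"offset": [0.1, 0.01, 0], "rot": [0, 0, 0]},
])

```text
time: 17.1
position: [0.5649, -0.2201, 0.1708]
tool_rot: [0.666, 0.746, -0.0, -0.001]
ft_force: [0.7, 0.8, -3.4]
grip_width: 0.0098
grip_force: 40.0
```

```bash
python3 mom.py
```

```text
17.4 pos [ 0.56503 -0.22018  0.17094] F [ 0.16 -0.12 -3.04] M [-0.001 -0.092  0.006]
```

Call:
apply_moves([
  {"offset": [0.05, 0.01, 0], "rot": [0, 0, 0]},
  {"offset": [0.1, 0.01, 0], "rot": [0, 0, 0]},
  {"offset": [0.1, 0.01, 0], "rot": [0, 0, 0]},
])

```text
time: 17.7
position: [0.5663, -0.2202, 0.1711]
tool_rot: [0.666, 0.746, 0.0, 0.0]
ft_force: [0.5, -0.3, -2.8]
grip_width: 0.0099
grip_force: 40.0
```

```bash
python3 mom.py
```

```text
18.0 pos [ 0.56621 -0.22019  0.17105] F [-0.07  0.01 -2.98] M [-0.028 -0.11  -0.   ]
```

The wall contact is at TCP x ≈ 0.5645, so the axes line up in x at about 0.5670. I'll go there and feel in z.

Call:
apply_moves([
  {"offset": [0.08, 0, 0], "rot": [0, 0, 0]},
  {"offset": [0.08, 0, -0.06], "rot": [0, 0, 0]},
  {"offset": [0.08, 0, -0.12], "rot": [0, 0, 0]},
  {"offset": [0.08, 0, -0.12], "rot": [0, 0, 0]},
])

```text
time: 18.4
position: [0.5669, -0.2201, 0.1697]
tool_rot: [0.666, 0.746, -0.0, -0.0]
ft_force: [-0.6, 0.3, -3.2]
grip_width: 0.0094
grip_force: 40.0
```

```bash
python3 mom.py
```

```text
18.7 pos [ 0.567   -0.22019  0.16982] F [-0.22 -0.28 -3.18] M [-0.019 -0.082  0.012]
```

Call:
apply_moves([
  {"offset": [0, 0, -0.05], "rot": [0, 0, 0]},
  {"offset": [0, 0, -0.05], "rot": [0, 0, 0]},
  {"offset": [0, 0, -0.05], "rot": [0, 0, 0]},
])

```text
time: 19.0
position: [0.5671, -0.2203, 0.1696]
tool_rot: [0.666, 0.746, 0.0, 0.0]
ft_force: [0.2, -1.2, -1.3]
grip_width: 0.0094
grip_force: 40.0
```

```bash
python3 mom.py
```

```text
19.3 pos [ 0.56715 -0.22026  0.16954] F [-0.17  0.39 -1.07] M [ 0.022 -0.095 -0.003]
```

Call:
apply_moves([
  {"offset": [0, 0, -0.05], "rot": [0, 0, 0]},
  {"offset": [0, 0, -0.05], "rot": [0, 0, 0]},
  {"offset": [0, 0, -0.05], "rot": [0, 0, 0]},
])

```text
time: 19.6
position: [0.5673, -0.2203, 0.1695]
tool_rot: [0.666, 0.746, 0.0, 0.0]
ft_force: [-0.2, 0.8, 4.0]
grip_width: 0.0094
grip_force: 40.0
```

```bash
python3 mom.py
```

```text
19.9 pos [ 0.56736 -0.22028  0.16946] F [-0.07  0.99  5.41] M [ 0.154  0.014 -0.023]
```

z contact is at 0.1696, so the aligned height is 0.1721. I'll raise to it and check the play along y.

Call:
apply_moves([
  {"offset": [0, 0, 0.15], "rot": [0, 0, 0]},
  {"offset": [0, 0, 0.33], "rot": [0, 0, 0]},
  {"offset": [0, 0, 0.33], "rot": [0, 0, 0]},
  {"offset": [0, 0, 0.33], "rot": [0, 0, 0]},
])

```text
time: 20.3
position: [0.5667, -0.2201, 0.1715]
tool_rot: [0.666, 0.746, -0.0, -0.001]
ft_force: [-0.6, -0.9, -2.5]
grip_width: 0.01
grip_force: 40.0
```

```bash
python3 mom.py
```

```text
20.6 pos [ 0.56686 -0.22014  0.17182] F [ 0.19 -0.12 -2.85] M [-0.017 -0.124  0.006]
```

Call:
apply_moves([
  {"offset": [-0.01, 0.06, 0], "rot": [0, 0, 0]},
  {"offset": [-0.01, 0.12, 0], "rot": [0, 0, 0]},
  {"offset": [-0.01, 0.12, 0], "rot": [0, 0, 0]},
  {"offset": [-0.01, 0.12, 0], "rot": [0, 0, 0]},
])

```text
time: 21.0
position: [0.5669, -0.2189, 0.1722]
tool_rot: [0.666, 0.746, -0.0, 0.0]
ft_force: [-0.3, 0.6, -3.8]
grip_width: 0.0096
grip_force: 40.0
```

```bash
python3 mom.py
```

```text
21.3 pos [ 0.56693 -0.21901  0.17217] F [-0.54 -0.22 -2.71] M [-0.044 -0.113 -0.012]
```

Call:
apply_moves([
  {"offset": [0.01, -0.12, 0], "rot": [0, 0, 0]},
  {"offset": [0.02, -0.24, 0], "rot": [0, 0, 0]},
  {"offset": [0.02, -0.24, 0], "rot": [0, 0, 0]},
  {"offset": [0.02, -0.24, 0], "rot": [0, 0, 0]},
])

```text
time: 21.7
position: [0.5671, -0.2213, 0.1722]
tool_rot: [0.666, 0.746, 0.0, -0.0]
ft_force: [-0.8, 0.2, -2.3]
grip_width: 0.0097
grip_force: 40.0
```

```bash
python3 mom.py
```

```text
22.0 pos [ 0.56708 -0.22127  0.17214] F [ 0.15  0.52 -2.75] M [ 0.16  -0.099  0.005]
```

There's light contact on the −y side at about −0.2208, so the centre is y ≈ −0.2189. I'll return there, settle and check.

Call:
apply_moves([
  {"offset": [-0.01, 0.12, 0], "rot": [0, 0, 0]},
  {"offset": [-0.02, 0.24, 0], "rot": [0, 0, 0]},
  {"offset": [-0.02, 0.24, 0], "rot": [0, 0, 0]},
  {"offset": [-0.02, 0.24, 0], "rot": [0, 0, 0]},
  {"offset": [-0.02, 0.24, 0], "rot": [0, 0, 0]},
  {"offset": [-0.02, 0.24, 0], "rot": [0, 0, 0]},
])

```text
time: 22.6
position: [0.567, -0.2191, 0.1722]
tool_rot: [0.666, 0.746, -0.0, 0.0]
ft_force: [-0.1, 1.0, -2.6]
grip_width: 0.0094
grip_force: 40.0
```

```bash
python3 mom.py; python3 look.py 5
```

```text
22.9 pos [ 0.56692 -0.21903  0.17215] F [-0.28  0.3  -2.81] M [-0.025 -0.108  0.009]
22.9 [ 0.5669 -0.219   0.1721] [ 0.6658  0.7461 -0.      0.    ] [-0.06  0.6  -2.41]
side door_hinge [(0.61, [0.5598, -0.2169, 0.0652])]
side door_top [(0.69, [0.7138, -0.0446, -0.0034])]
side door [(0.94, [0.5616, -0.2142, 0.0741])]
side case_hinge [(0.85, [0.5574, -0.2209, 0.0669])]
top door_hinge [(0.86, [0.5641, -0.2125, 0.0659])]
top door_top [(0.78, [0.5688, -0.219, 0.1754])]
top door [(0.65, [0.5622, -0.2194, 0.0761])]
top case_hinge [(0.74, [0.5648, -0.2191, 0.0627])]
```

View pics/c5.png

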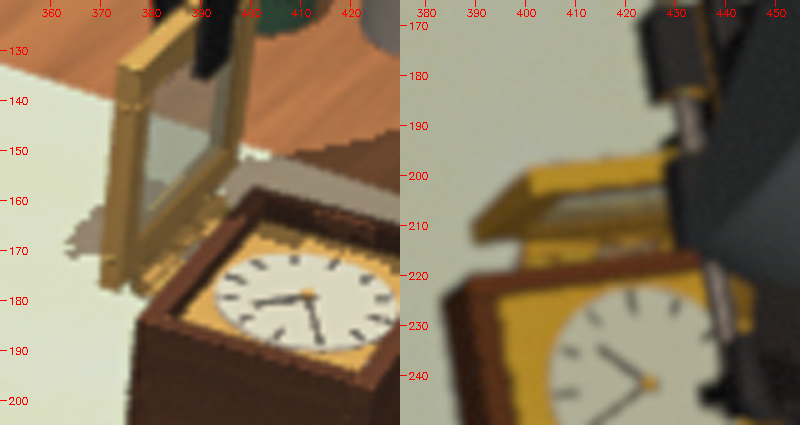

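The picture shows the knuckle seated between the case knuckles, at about (170,245) in the side panel. The case corner at (140,318) hasn't moved and no contact moment shows. I'll check the play on the +y side once.

Call:
apply_moves([
  {"offset": [-0.01, 0.06, 0], "rot": [0, 0, 0]},
  {"offset": [-0.01, 0.13, 0], "rot": [0, 0, 0]},
  {"offset": [-0.01, 0.13, 0], "rot": [0, 0, 0]},
  {"offset": [-0.01, 0.13, 0], "rot": [0, 0, 0]},
])

```text
time: 23.8
position: [0.5668, -0.2176, 0.1721]
tool_rot: [0.666, 0.746, 0.0, 0.0]
ft_force: [-0.1, 0.6, -2.3]
grip_width: 0.0093
grip_force: 40.0
```

```bash
python3 mom.py
```

```text
24.1 pos [ 0.56682 -0.2177   0.17216] F [ 0.1  -0.19 -3.07] M [-0.033 -0.099 -0.014]
```

Call:
apply_moves([
  {"offset": [-0.01, 0.06, 0], "rot": [0, 0, 0]},
  {"offset": [-0.01, 0.12, 0], "rot": [0, 0, 0]},
  {"offset": [-0.01, 0.12, 0], "rot": [0, 0, 0]},
  {"offset": [-0.01, 0.12, 0], "rot": [0, 0, 0]},
])

```text
time: 24.5
position: [0.5667, -0.2166, 0.1722]
tool_rot: [0.666, 0.746, -0.0, 0.0]
ft_force: [0.4, 0.3, -4.3]
grip_width: 0.0093
grip_force: 40.0
```

```bash
python3 mom.py
```

```text
24.8 pos [ 0.56674 -0.21659  0.17217] F [-0.27 -0.52 -3.03] M [-0.185 -0.114 -0.009]
```

The free range in y is −0.2209 to −0.2170, which is exactly the 4 mm of play. I'll centre at −0.2189.

Call:
apply_moves([
  {"offset": [0.01, -0.12, 0], "rot": [0, 0, 0]},
  {"offset": [0.02, -0.23, 0], "rot": [0, 0, 0]},
  {"offset": [0.02, -0.23, 0], "rot": [0, 0, 0]},
  {"offset": [0.02, -0.23, 0], "rot": [0, 0, 0]},
  {"offset": [0.02, -0.23, 0], "rot": [0, 0, 0]},
  {"offset": [0.02, -0.23, 0], "rot": [0, 0, 0]},
  {"offset": [0.02, -0.23, 0], "rot": [0, 0, 0]},
])

```text
time: 25.5
position: [0.5669, -0.2188, 0.1722]
tool_rot: [0.666, 0.746, 0.0, -0.0]
ft_force: [1.2, 0.1, -3.7]
grip_width: 0.0093
grip_force: 40.0
```

```bash
python3 mom.py; python3 -c "
from rig import hand_in; print(hand_in())"
```

```text
25.8 pos [ 0.56691 -0.21877  0.17215] F [-0.05  0.41 -3.23] M [-0.034 -0.111 -0.015]
the job is handed in; nothing more can be done
None
```

I handed the job in at about 26 s: the gripper holds the door upright with its knuckle centred between the case knuckles and no contact force showing at the last reading; `hand_in()` gave no verdict.

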